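# Shut a biscuit pack and run a fingertip round its snap rim

### The job

Snap the open biscuit pack shut: push its lid down with a fingertip, then run the fingertip round the lid's rim, both sides and front, gently pressing all five studs fully home. Only press: do not pick up, tip or shove the pack, and leave the goods beside it alone.

Things in the scene. Friction and masses are not known exactly. Their poses are not given: they have to be found in the camera images.
- pack: open snap-lock pack of round biscuits: black tray 138 x 186 x 28 mm, loose, about 0.5 kg, clear hinged lid with a flat grey rim. Origin at the centre of the tray's underside; x points to the hinge (far long side), y to the pack's left, z up. It stands on x -58 to +56, y -82 to +82 mm, so over about 20 N straight down on the rim's outer part may tip it
- lid_top (a point): centre of the clear lid's flat top, which covers x -56 to +54, y -80 to +80 mm of the pack at 59 mm height when shut. Clear side walls at y = +-90 mm; the front wall slopes down to x = -60 mm. Studs lie just outside these walls: a fingertip must come straight down on them from above, outside the clear part, with little of it on the inner side
- pack_lid (a joint): hinge of the clear lid along the pack's far long side (axis at pack x = +67 mm, 28 mm above the table). 0 is fully shut, positive is the angle by which the front is raised; it starts ajar and stays where it is left; well under 1 N on the front rim moves it down
- lid_front (a point): point on top of the lid's grey rim in front, between two studs, at pack x = -69, y = +36, z = 31.5 mm when shut; moves with the lid: a good place to push it down. The rim is a flat band 16 mm wide, 3 mm thick, on the front and both sides; outer edge at pack x = -76 mm and y = +-102 mm
- stud_left (a joint): press stud in the left edge of the lid: 0 standing proud, 0.004 (m) pressed home. It moves only along the lid's normal, takes about 2 N and stays where it is pushed
- stud_left_top (a point): top of that stud, a grey dome 14 mm across standing 4.5 mm above the lid's rim (0.5 mm when home); at pack x, y = -5, +96 mm when the lid is shut; moves with lid and stud
- stud_front_left (a joint): press stud in the front edge near the left corner: 0 standing proud, 0.004 (m) pressed home. It moves only along the lid's normal, takes about 2 N and stays where it is pushed
- stud_front_left_top (a point): top of that stud, a grey dome 14 mm across standing 4.5 mm above the lid's rim (0.5 mm when home); at pack x, y = -69, +72 mm when the lid is shut; moves with lid and stud
- stud_front_mid (a joint): press stud in the middle of the front edge: 0 standing proud, 0.004 (m) pressed home. It moves only along the lid's normal, takes about 2 N and stays where it is pushed
- stud_front_mid_top (a point): top of that stud, a grey dome 14 mm across standing 4.5 mm above the lid's rim (0.5 mm when home); at pack x, y = -69, 0 mm when the lid is shut; moves with lid and stud
- stud_front_right (a joint): press stud in the front edge near the right corner: 0 standing proud, 0.004 (m) pressed home. It moves only along the lid's normal, takes about 2 N and stays where it is pushed
- stud_front_right_top (a point): top of that stud, a grey dome 14 mm across standing 4.5 mm above the lid's rim (0.5 mm when home); at pack x, y = -69, -72 mm when the lid is shut; moves with lid and stud
- stud_right (a joint): press stud in the right edge of the lid: 0 standing proud, 0.004 (m) pressed home. It moves only along the lid's normal, takes about 2 N and stays where it is pushed
- stud_right_top (a point): top of that stud, a grey dome 14 mm across standing 4.5 mm above the lid's rim (0.5 mm when home); at pack x, y = -5, -96 mm when the lid is shut; moves with lid and stud
- clamshell_3: closed biscuit pack, 136 x 186 x 59 mm, loose, to the left in front; origin under its centre
- roll_pack_0: film pack of six rolls, 151 x 141 x 61 mm, loose, to the right; origin under its centre
- tag_clip: wad of shelf tags in a bulldog clip, 45 x 72 x 13 mm, loose, left of the pack; origin under its centre
- label_roll: white roll of labels, 70 mm across, 40 mm high, loose, left of the pack; origin under its centre

How it is judged:
By the outcome, as a careful person would: the job done as asked, in the order asked, and still so for the second after the job is handed in, with the robot touching nothing.
It also fails if it takes over 58 s, if anything falls off the work surface, if the arm or the gripper's body presses on something with over 40 N, if the wrist force passes 120 N, or if a joint passes its speed limit or range.

### The arm

A 6-joint arm with a two-finger parallel gripper is mounted at the origin on a cart in front of the work surface, level with it; the furniture and walls round the work are solid. World frame = base frame: x ahead of the robot, y to its left, z up, the work surface at z = 0. Lengths are in m, angles in rad, forces in N, time in s.
With the tool pointing down it reaches from about 0.35 to 0.775 m from the base axis. Payload 7.3 kg.
Tool frame: the origin (TCP) lies at the centre of the arm's flange, where the gripper is bolted on; the fingertips stand 178 mm ahead of it and the grasp point (between the pads) lies 159 mm ahead of it; z points along the fingers, y is the line along which they close (so a half turn about z gives the same grasp; the last joint's range is limited). The gripper opens to 92 mm and grips with 3 to 60 N. Pads are 19 mm wide; open, the fingers measure 130 mm over their backs; the gripper's body (75 mm by 190 mm) begins 47 mm behind the grasp point.
Start: joints at [1.164, 0.342, 1.524, -0, 1.275, -0.146], TCP at [0.135, 0.507, 0.405] pointing down, gripper open.
Joint ranges: [-2.53, 2.53], [-0.77, 2.02], [0.04, 2.7], [-1, 4.14], [0.28, 2.66], [-3.11, 3.11]. Speed limits (rad/s): [2.57, 2.57, 3.14, 3.14, 3.14, 3.14].

### API

Orientations are given as [roll, pitch, yaw] about the fixed x, y, z axes, in that order (R = Rz(yaw) Ry(pitch) Rx(roll)).
In Python, from cell import robot, read_camera gives the robot as it stands (robot), with the cameras as plain functions.
- The arm moves only by the tool move_tool, called after "Request:" as name(argument=value, ...) on one line, values as JSON. Schema: {"type":"object","properties":{"segments":{"type":"string"},"jaw":{"type":"number"},"force":{"type":"number"},"only":{"type":"string"},"quiet":{"type":"boolean"},"lines":{"type":"string"}},"required":["segments"],"additionalProperties":false}. segments is a string of 1 to 8 rows, one to a line, with the numbers parted by spaces; each row has 6 numbers: dx, dy, dz in m, then a rotation vector rx, ry, rz in rad; each row shifts and turns the commanded pose from where the row before left it, along the tool's axes as they then stand; what a row does not reach is not made up. A row lasts 1/12 s, in which the tool goes at most 0.0417 m and 0.125 rad, less where a joint would pass 70% of its speed; a pose out of reach is approached as far as the arm can. jaw is the finger opening in m, set as the call begins (left out keeps the last). The fingers move at their own pace and stop on an object; force is the grip in N (left out, the last holds). Time passes only in rows, so rows that do not move let the fingers close. The tool returns the time, the measured TCP pose, the force, the opening and the grip force at its end. only (a regular expression) keeps the lines of the reply that match it, lines (a string "A,B") keeps lines A to B, and quiet returns only ok. Input that does not fit is refused with a message, and nothing moves.
- robot.observe(): the state, without advancing time (a new reading comes with each control period).
- read_camera(name): name is "scene" or "side" or "wrist"; returns a dict with "image" (480x640x3 uint8, red, green, blue), "fx", "fy", "cx", "cy" (pixels), "pose" (4x4, takes a point from camera to world coordinates). Camera axes: x right, y down, z forward; pixel columns grow to the right and rows downward; lengths in m; the calibration is good to about 2 mm. A picture is of the moment at which its call begins. There is no depth.
- robot.hand_in(): hands the job in; it is judged then, once.
The state is a dict: "time": time; "qpos": joint angles; "qvel": joint speeds; "joint_efforts": joint torques, N m; "tool_pos": TCP position; "tool_rot": TCP orientation; "contact_force": force on the tool from outside, world axes, zero at the start; "torque": the same for the moment, N m; "opening": finger opening in m; "grip_force": force on a finger pad.
Only numpy, scipy, OpenCV 4.12 (cv2) and the standard library are available. Lean on these libraries where they do the work, as an engineer would, in place of code of your own. Each camera call takes 0.05 s, during which the arm holds its last target. There are 200 camera calls.

## Working session

There is one attempt and no reset: what is moved stays moved. The work goes in short steps, Python scripts to look and compute and a tool call to move; the robot and the scene stay as the last step left them, time stands still between calls to the robot, and variables do not carry over. Pictures are saved under pics/ and viewed, at most 10 in all, crops included, and the job is handed in when it is done.

```bash
ls; mkdir -p pics
```

Run:
```python
from cell import robot, read_camera
import cv2,numpy as np
for n in ("scene","side","wrist"):
    c=read_camera(n); cv2.imwrite(f"pics/{n}0.png",c["image"][:,:,::-1]); print(n,c["fx"],c["fy"],c["cx"],c["cy"],np.round(c["pose"],4).tolist())
s=robot.observe(); print(s)
```

```text
cell.py
pics
scene 610.6238050584153 610.6238050584153 313.48013671829483 231.13023127378665 [[-0.8865, -0.2354, 0.3983, -0.1447], [-0.4622, 0.4087, -0.787, 1.3382], [0.0225, -0.8818, -0.4711, 0.885], [0.0, 0.0, 0.0, 1.0]]
side 492.0523136420404 492.0523136420404 318.401695672613 244.18490802670516 [[0.9322, -0.2267, 0.2823, 0.1818], [-0.3618, -0.6096, 0.7053, -0.795], [0.0122, -0.7596, -0.6503, 0.8046], [0.0, 0.0, 0.0, 1.0]]
wrist 355.9603583294141 355.9603583294141 318.93091700557017 244.35571005521882 [[0.2586, 0.9241, 0.2813, 0.0594], [0.966, -0.2472, -0.076, 0.526], [-0.0008, 0.2913, -0.9566, 0.3835], [0.0, 0.0, 0.0, 1.0]]
{'time': 0.15, 'qpos': array([ 1.16401831e+00,  3.42587843e-01,  1.52478258e+00, -1.25721083e-05,
        1.27537294e+00, -1.46025440e-01]), 'qvel': array([ 0.00019785, -0.0010734 , -0.00208602, -0.00017499, -0.00086404,
       -0.00052387]), 'joint_efforts': array([ 1.83726210e-03, -4.31464434e+01, -2.44351530e+01,  7.19221705e-02,
        5.37705829e-02, -1.26291216e-04]), 'tool_pos': array([0.13530706, 0.5071735 , 0.40419666]), 'tool_rot': array([-3.14045244e+00, -1.55540870e-04,  2.88084366e+00]), 'contact_force': array([-0.14660705,  0.48717127,  0.46414646]), 'torque': array([-0.02859123,  0.0478283 , -0.02001945]), 'grip_force': 0.0, 'opening': 0.09193215493602516}
```

View pics/scene0.png

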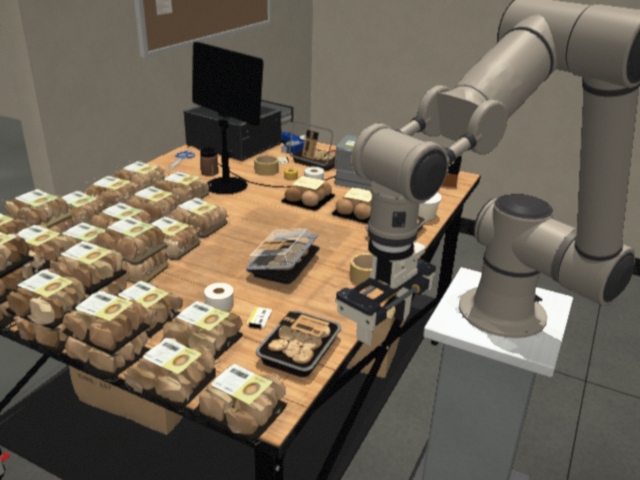

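View pics/side0.png

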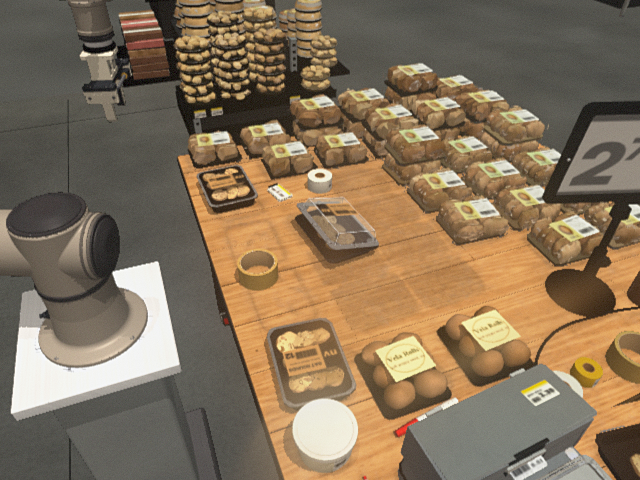

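The scene view shows the open pack at about (283,253), and the side view shows it at about (338,227). I'll enlarge both.

Run:
```python
import cv2,numpy as np
def crop(f,u,v,w,h,k,o):
    a=cv2.imread(f)[v:v+h,u:u+w]; a=cv2.resize(a,None,fx=k,fy=k,interpolation=cv2.INTER_CUBIC)
    for i in range(0,w,10): cv2.line(a,(i*k,0),(i*k,6 if i%50 else 14),(0,0,255),1)
    for i in range(0,h,10): cv2.line(a,(0,i*k),(6 if i%50 else 14,i*k),(0,0,255),1)
    return a
a=crop("pics/side0.png",290,185,100,85,7,0); cv2.imwrite("pics/side0c.png",a)
a=crop("pics/scene0.png",240,220,90,70,8,0); cv2.imwrite("pics/scene0c.png",a)
```

```text
(no output)
```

View pics/side0c.png

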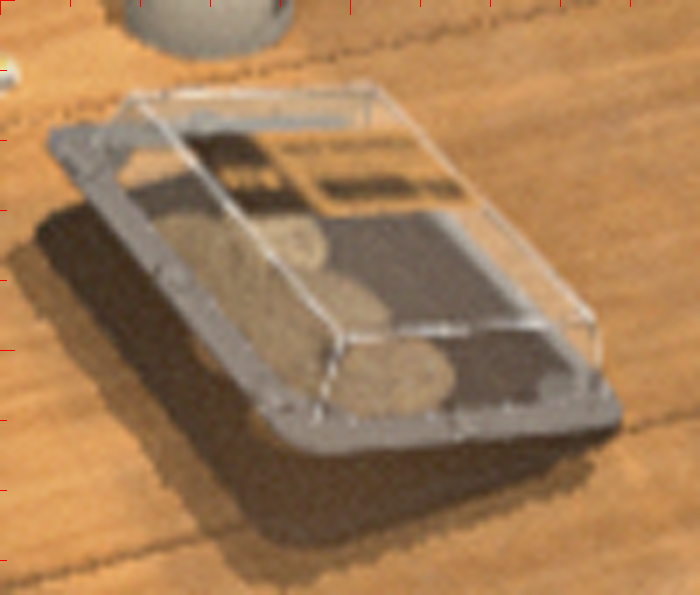

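View pics/scene0c.png

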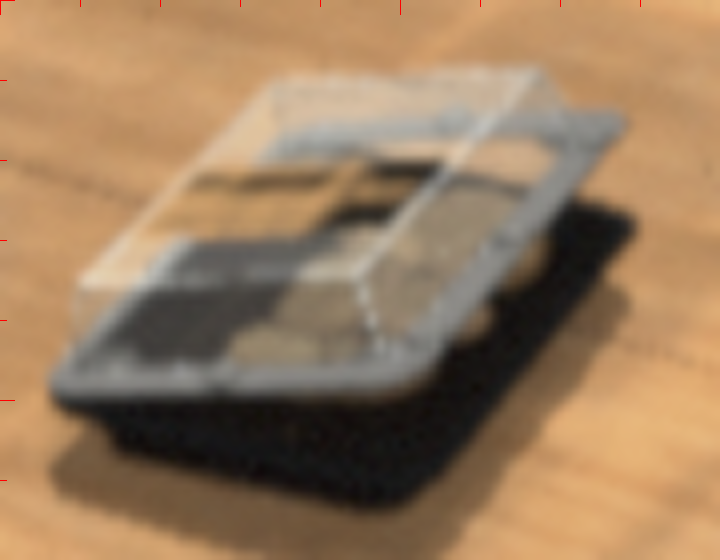

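The lid is raised about 10–15° with its front facing the robot. The lid-top corners, the rim and the mid stud show up in both views. I'll fit x, y, yaw and lid angle to both.

Create fit.py:
```python
import numpy as np
from scipy.optimize import least_squares
K={}
K['side']=(492.0523,318.4017,244.1849,np.array([[0.9322,-0.2267,0.2823,0.1818],[-0.3618,-0.6096,0.7053,-0.795],[0.0122,-0.7596,-0.6503,0.8046]]))
K['scene']=(610.6238,313.4801,231.1302,np.array([[-0.8865,-0.2354,0.3983,-0.1447],[-0.4622,0.4087,-0.787,1.3382],[0.0225,-0.8818,-0.4711,0.885]]))
def proj(c,P):
    f,cx,cy,T=K[c]; q=(P-T[:,3])@T[:,:3]; return np.array([f*q[0]/q[2]+cx,f*q[1]/q[2]+cy])
def lid(p,a):
    h=np.array([67,0,28.]); d=np.array(p,float)-h
    return h+[d[0]*np.cos(a)+d[2]*np.sin(a),d[1],-d[0]*np.sin(a)+d[2]*np.cos(a)]
def world(p,X,islid=True):
    x,y,t,a=X; q=(lid(p,a) if islid else np.array(p,float))/1000
    return np.array([x+q[0]*np.cos(t)-q[1]*np.sin(t),y+q[0]*np.sin(t)+q[1]*np.cos(t),q[2]])
TL,TR,HL,HR=(-56,80,59),(-56,-80,59),(54,80,59),(54,-80,59)
S=lambda u,v:(290+u/7,185+v/7)
C=lambda u,v:(240+u/8,220+v/8)
obs=[('side',TL,S(135,95)),('side',TR,S(343,338)),('side',HR,S(590,320)),('side',HL,S(375,88)),
('side',(-69,0,34),S(168,270)),('side',(-69,-72,34),S(283,403)),('side',(-5,-96,34),S(462,424)),
('scene',HL,C(80,285)),('scene',TL,C(362,278)),('scene',TR,C(535,70)),('scene',HR,C(275,80)),
('scene',(-69,0,34),C(503,240)),('scene',(-5,96,34),C(217,378))]
if __name__=="__main__":
    r=lambda X:np.concatenate([proj(c,world(p,X))-o for c,p,o in obs])
    s=least_squares(r,[0.4,0.1,0,0.2],loss='soft_l1'); print(np.round(s.x,4)); 
    for (c,p,o),e in zip(obs,r(s.x).reshape(-1,2)): print(c,p,np.round(e,1))
```

```bash
python3 fit.py
```

```text
[0.5846 0.0838 0.1011 0.2424]
side (-56, 80, 59) [-1.9 -0.6]
side (-56, -80, 59) [-1.  1.]
side (54, -80, 59) [ 2.2 -0.4]
side (54, 80, 59) [ 0.4 -1.7]
side (-69, 0, 34) [1.  0.7]
side (-69, -72, 34) [-1.5 -1. ]
side (-5, -96, 34) [ 0.9 -0.6]
scene (54, 80, 59) [-1.5 -0.1]
scene (-56, 80, 59) [0.1 0.4]
scene (-56, -80, 59) [ 1.9 -0.1]
scene (54, -80, 59) [-0.3 -0.4]
scene (-69, 0, 34) [ 0.9 -0.4]
scene (-5, 96, 34) [ 0.4 -0.6]
```

The fit is consistent at 1–2 px. The pack is at (0.585, 0.084), yaw 0.10, lid about 14° open. I'll go above lid_front with the fingers closed and the narrow pad width across the rim.

Create to.py:
```python
# python3 to.py px py tipz yaw_off : remaining move (tool axes) to pack point; pose in pose.txt
import sys,numpy as np
from cell import robot, read_camera
from scipy.spatial.transform import Rotation as R
x,y,t=np.loadtxt("pose.txt"); px,py,tz,yo=map(float,sys.argv[1:5])
s=robot.observe(); Rm=R.from_euler('xyz',s['tool_rot'])
T=np.array([x+(px*np.cos(t)-py*np.sin(t))/1e3,y+(px*np.sin(t)+py*np.cos(t))/1e3,tz/1e3+.178])
Rt=R.from_euler('xyz',[np.pi,0,t+np.pi+yo])
d=T-s['tool_pos']
print('t',round(s['time'],2),'d_tool now mm',np.round(Rm.inv().apply(d)*1e3,1),'d_tool after turn',np.round(Rt.inv().apply(d)*1e3,1),'rotvec',np.round((Rm.inv()*Rt).as_rotvec(),4),'F',np.round(s['contact_force'],2))
```

```bash
echo "0.5846 0.0838 0.1011" > pose.txt
```

```text
(no output)
```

Request:
move_tool(segments="0 0 0 0 0 -0.1207\n0 0 0 0 0 -0.1207\n0 0 0 0 0 -0.1207\n-0.0235 -0.0308 0.0065 0 0 0\n-0.0235 -0.0308 0.0065 0 0 0\n-0.0235 -0.0308 0.0065 0 0 0\n-0.0235 -0.0308 0.0065 0 0 0\n-0.0235 -0.0308 0.0065 0 0 0", jaw=0, force=10)

```text
time: 0.82
tool_pos: [0.2685, 0.3645, 0.3718]
tool_rot: [-3.142, -0.0, -3.04]
contact_force: [0.4, 0.6, 0.5]
opening: 0.043
grip_force: 0.0
```

Request:
move_tool(segments="-0.0235 -0.0308 0.0065 0 0 0\n-0.0235 -0.0308 0.0065 0 0 0\n-0.0235 -0.0308 0.0065 0 0 0\n-0.0235 -0.0308 0.0065 0 0 0\n-0.0235 -0.0308 0.0065 0 0 0\n-0.0235 -0.0308 0.0065 0 0 0\n-0.0235 -0.0308 0.0065 0 0 0\n-0.0235 -0.0308 0.0065 0 0 0")

```text
time: 1.48
tool_pos: [0.4807, 0.1381, 0.3198]
tool_rot: [3.141, -0.0, -3.041]
contact_force: [1.0, 0.6, -0.4]
opening: 0.0004
grip_force: 0.0
```

Request:
move_tool(segments="-0.0235 -0.0308 0.0065 0 0 0\n0 0 0 0 0 0")

```text
time: 1.65
tool_pos: [0.5098, 0.107, 0.3124]
tool_rot: [-3.14, 0.001, -3.045]
contact_force: [-0.2, -0.0, 0.7]
opening: 0.0001
grip_force: 0.0
```

```bash
python3 to.py -75 36 75 0
```

```text
t 1.65 d_tool now mm [ 3.   5.5 59.3] d_tool after turn [ 2.9  5.4 59.4] rotvec [-0.0017  0.0011 -0.0046] F [-0.22 -0.    0.73]
```

Request:
move_tool(segments="0.003 0.0055 0.02 0 0 0\n0 0 0.02 0 0 0\n0 0 0.02 0 0 0\n0 0 0 0 0 0")

```text
time: 1.98
tool_pos: [0.5012, 0.1168, 0.2504]
tool_rot: [3.141, -0.007, -3.04]
contact_force: [-1.2, -0.5, 0.1]
opening: 0.0005
grip_force: 0.0
```

Request:
move_tool(segments="0 0 0.007 0 0 0\n0 0 0.007 0 0 0\n0 0 0.007 0 0 0\n0 0 0.007 0 0 0\n0 0 0.006 0 0 0\n0 0 0.004 0 0 0\n0 0 0 0 0 0")

```text
time: 2.57
tool_pos: [0.5026, 0.1167, 0.2149]
tool_rot: [3.142, -0.001, -3.04]
contact_force: [-0.2, -0.3, -0.3]
opening: 0.0007
grip_force: 0.0
```

```bash
python3 to.py -75 36 31.5 0
```

```text
t 2.57 d_tool now mm [-3.3 -5.   5.4] d_tool after turn [-3.3 -5.   5.4] rotvec [ 0.0001 -0.0011  0.0002] F [-0.21 -0.26 -0.32]
```

Request:
move_tool(segments="0 0 0.002 0 0 0\n0 0 0 0 0 0")

```text
time: 2.73
tool_pos: [0.5028, 0.1167, 0.2137]
tool_rot: [3.142, 0.0, -3.04]
contact_force: [0.1, 0.6, -0.0]
opening: 0.0004
grip_force: 0.0
```

Request:
move_tool(segments="0 0 0.002 0 0 0\n0 0 0 0 0 0")

```text
time: 2.9
tool_pos: [0.5028, 0.1167, 0.2117]
tool_rot: [3.142, 0.0, -3.04]
contact_force: [-0.6, -0.1, 0.3]
opening: 0.0007
grip_force: 0.0
```

```bash
python3 to.py -75 36 31.5 0
```

```text
t 2.9 d_tool now mm [-3.1 -5.   2.2] d_tool after turn [-3.1 -5.   2.2] rotvec [0.0001 0.0003 0.0001] F [-0.57 -0.08  0.25]
```

Request:
move_tool(segments="0 0 0.001 0 0 0\n0 0 0 0 0 0", only="pos|force")

```text
tool_pos: [0.5028, 0.1167, 0.2107]
contact_force: [0.3, -0.6, -0.2]
grip_force: 0.0
```

Request:
move_tool(segments="0 0 0.001 0 0 0\n0 0 0 0 0 0", only="pos|force")

```text
tool_pos: [0.5028, 0.1167, 0.2097]
contact_force: [-0.6, -0.8, 0.4]
grip_force: 0.3
```

Request:
move_tool(segments="0 0 0.0005 0 0 0\n0 0 0 0 0 0", only="pos|force")

```text
tool_pos: [0.5028, 0.1167, 0.2095]
contact_force: [-0.3, 0.4, 4.2]
grip_force: 2.1
```

Run:
```python
from cell import robot, read_camera
import cv2,numpy as np
for n in ("scene","side","wrist"):
    c=read_camera(n); cv2.imwrite(f"pics/{n}1.png",c["image"][:,:,::-1])
    if n=="wrist":print(np.round(c["pose"],4).tolist())
```

```text
[[-0.1004, 0.9515, 0.2907, 0.4246], [0.9949, 0.096, 0.0295, 0.1074], [0.0002, 0.2921, -0.9564, 0.1888], [0.0, 0.0, 0.0, 1.0]]
```

View pics/wrist1.png

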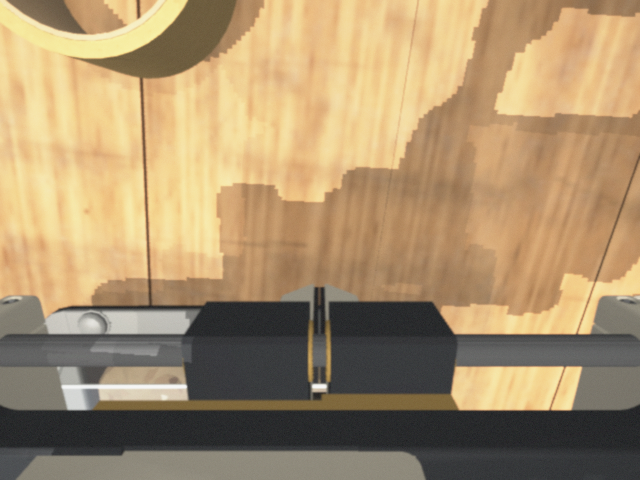

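The lid is shut: contact came at tip z = 31.5 mm with 4 N, so the height calibration holds. The wrist picture shows a stud at (93,323), which falls within about 3 mm of the predicted stud_front_right. I'll rise beyond the pack so the wrist camera can see all five studs.

Request:
move_tool(segments="0 0 -0.03 0 0 0\n-0.01 0 -0.04 0 0 0\n-0.025 -0.008 -0.03 0 0 0\n-0.03 -0.008 -0.025 0 0 0\n-0.03 -0.008 -0.025 0 0 0\n-0.03 -0.008 -0.025 0 0 0\n0 -0.008 0 0 0 0\n0 0 0 0 0 0")

```text
time: 4.22
tool_pos: [0.6323, 0.0882, 0.3847]
tool_rot: [-3.141, 0.003, -3.042]
contact_force: [-1.1, -0.0, -0.7]
opening: 0.0004
grip_force: 0.0
```

Request:
move_tool(segments="0 0 0 0 0 0")

```text
time: 4.3
tool_pos: [0.6305, 0.0893, 0.3826]
tool_rot: [3.141, -0.003, -3.041]
contact_force: [-0.6, -0.8, -0.9]
opening: 0.0003
grip_force: 0.0
```

Run:
```python
from cell import robot, read_camera
import cv2,numpy as np
for n in ("wrist","scene","side"):
    c=read_camera(n); cv2.imwrite(f"pics/{n}2.png",c["image"][:,:,::-1])
    if n=="wrist":print(c["fx"],c["cx"],c["cy"]);np.save("wrist2.npy",c["pose"]);print(np.round(c["pose"],4).tolist())
```

```text
355.9603583294141 318.93091700557017 244.35571005521882
[[-0.0996, 0.9527, 0.2871, 0.5523], [0.995, 0.0952, 0.0294, 0.08], [0.0007, 0.2886, -0.9575, 0.3621], [0.0, 0.0, 0.0, 1.0]]
```

View pics/wrist2.png

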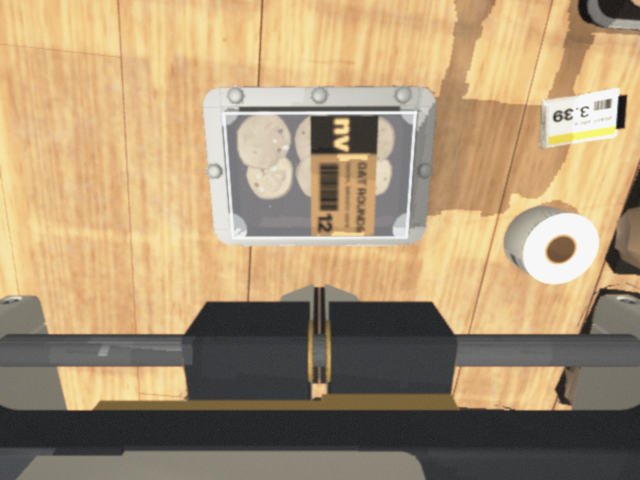

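All five studs are visible: front (236,96), (320,95), (404,94); right (215,171), left (425,171). I'll enlarge to locate them to sub-pixel accuracy.

Run:
```python
import cv2
a=cv2.imread("pics/wrist2.png"); k=14
T=[]
for u,v in [(236,96),(320,95),(404,94),(215,171),(425,171)]:
    c=cv2.resize(a[v-9:v+9,u-9:u+9],None,fx=k,fy=k,interpolation=cv2.INTER_CUBIC)
    for i in range(18):
        cv2.line(c,(i*k+7,0),(i*k+7,8 if i!=9 else 20),(0,0,255),1); cv2.line(c,(0,i*k+7),(8 if i!=9 else 20,i*k+7),(0,0,255),1)
    T.append(c)
import numpy as np
T.append(T[0]*0)
cv2.imwrite("pics/studs.png",np.vstack([np.hstack(T[:3]),np.hstack(T[3:])]))
```

```text
(no output)
```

View pics/studs.png

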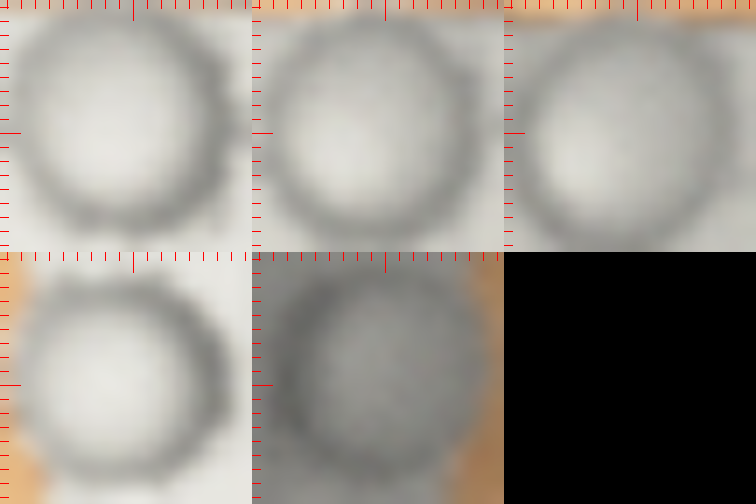

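Create fit2.py:
```python
import numpy as np
from scipy.optimize import least_squares
P=np.load("wrist2.npy"); uv=np.array([[235.2,95.6],[318.9,95],[402.9,94.1],[214.2,170.6],[424.6,169.8]])
M=np.array([[-69,-72],[-69,0],[-69,72],[-5,-96],[-5,96]])/1e3
d=np.c_[(uv-[318.93,244.36])/355.96,np.ones(5)]@P[:3,:3].T
W=P[:3,3]+d*((.0335-P[2,3])/d[:,2])[:,None]; W=W[:,:2]
def mod(X): c,s=np.cos(X[2]),np.sin(X[2]); return X[:2]+M@np.array([[c,s],[-s,c]])
r=least_squares(lambda X:(mod(X)-W).ravel(),[.58,.08,.1]); print(r.x); print(np.round((mod(r.x)-W)*1e3,1))
np.savetxt("pose.txt",r.x)
```

```bash
python3 fit2.py
python3 to.py -5 104 60 -1.5708
```

```text
[0.58620675 0.08404302 0.10522023]
[[-0.4 -0.3]
 [-0.3  0. ]
 [-0.   0.2]
 [ 0.6 -0.5]
 [ 0.2  0.6]]
t 4.45 d_tool now mm [ 49.2 102.4 145. ] d_tool after turn [102.7 -49.3 144.8] rotvec [-0.0023 -0.0031  1.5674] F [-0.3  -0.15 -0.71]
```

Run:
```python
import cv2,numpy as np
def crop(f,u,v,w,h,k):
    a=cv2.resize(cv2.imread(f)[v:v+h,u:u+w],None,fx=k,fy=k,interpolation=cv2.INTER_CUBIC)
    for i in range(0,w,5): cv2.line(a,(i*k,0),(i*k,6 if i%10 else 12),(0,0,255),1)
    for i in range(0,h,5): cv2.line(a,(0,i*k),(6 if i%10 else 12,i*k),(0,0,255),1)
    return a
A=crop("pics/wrist1.png",70,300,50,50,6); B=crop("pics/side2.png",290,190,83,50,6)
C=crop("pics/scene2.png",245,225,83,50,6)
o=np.zeros((600,798,3),np.uint8); o[:300,:300]=A; o[:300,300:]=B; o[300:,300:]=C
cv2.imwrite("pics/combo.png",o)
```

```text
(no output)
```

View pics/combo.png

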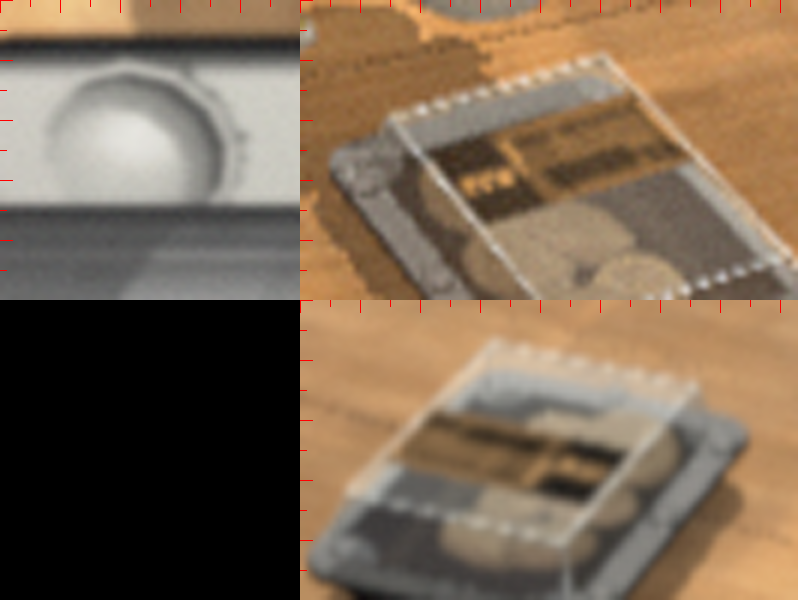

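The close wrist view puts stud_front_right at (92.5,326), which is (0.5246, 0.0059). That agrees with the refined fit to under 1 mm. Next is the left stud, with the tool turned 90°.

Request:
move_tool(segments="0.0123 0.0252 0.022 0 0 0\n0.0123 0.0252 0.022 0 0 0\n0.0123 0.0252 0.022 0 0 0\n0.0123 0.0252 0.022 0 0 0\n0 0 0 0 0 0.1206\n0 0 0 0 0 0.1206\n0 0 0 0 0 0.1206\n0 0 0 0 0 0.1206", quiet=true)

```text
ok
```

Request:
move_tool(segments="0 0 0 0 0 0.1206\n0 0 0 0 0 0.1206\n0 0 0 0 0 0.1206\n0 0 0 0 0 0.1206\n0 0 0 0 0 0.1206\n0 0 0 0 0 0.1206\n0 0 0 0 0 0.1206\n0 0 0 0 0 0.1206", quiet=true)

```text
ok
```

Request:
move_tool(segments="0 0 0 0 0 0.1203\n0 0 0 0 0 0\n0 0 0 0 0 0\n0 0 0 0 0 0")

```text
time: 6.12
tool_pos: [0.5715, 0.1851, 0.296]
tool_rot: [-3.141, -0.0, 1.679]
contact_force: [1.2, -0.0, -0.9]
opening: 0.0005
grip_force: 0.0
```

```bash
python3 to.py -5 102.5 40 -1.5708
```

```text
t 6.12 d_tool now mm [ 0.5 -1.  78. ] d_tool after turn [ 0.5 -1.  78. ] rotvec [-0.0007 -0.0001  0.0032] F [ 1.22 -0.   -0.89]
```

Request:
move_tool(segments="0.0005 -0.001 0.025 0 0 0.003\n0 0 0.025 0 0 0\n0 0 0.018 0 0 0\n0 0 0.01 0 0 0\n0 0 0 0 0 0\n0 0 0 0 0 0", quiet=true)

```text
ok
```

```bash
python3 to.py -5 102.5 32 -1.5708
```

```text
t 6.62 d_tool now mm [ 0.2 -0.6  8.3] d_tool after turn [ 0.2 -0.6  8.3] rotvec [-0.0004 -0.0001 -0.0025] F [ 0.27  0.43 -0.48]
```

Request:
move_tool(segments="0 0 0.003 0 0 0\n0 0 0.002 0 0 0\n0 0 0.001 0 0 0\n0 0 0 0 0 0", only="force|pos")

```text
tool_pos: [0.5714, 0.1854, 0.213]
contact_force: [1.9, 0.0, 2.1]
grip_force: 0.7
```

Request:
move_tool(segments="0 0 0.001 0 0 0\n0 0 0 0 0 0", only="force|pos")

```text
tool_pos: [0.5712, 0.1853, 0.2117]
contact_force: [1.1, 0.0, 2.9]
grip_force: 1.0
```

```bash
python3 to.py -5 102.5 32 -1.5708
```

```text
t 7.12 d_tool now mm [ 0.2 -0.8  1.7] d_tool after turn [ 0.2 -0.8  1.7] rotvec [ 0.0015 -0.0002 -0.0035] F [1.07 0.01 2.89]
```

Request:
move_tool(segments="0 0 0.001 0 0 0\n0 0 0 0 0 0", only="force|pos")

```text
tool_pos: [0.5711, 0.1853, 0.2103]
contact_force: [0.8, -0.2, 1.6]
grip_force: 1.0
```

Request:
move_tool(segments="0 0 0.001 0 0 0\n0 0 0 0 0 0", only="force|pos")

```text
tool_pos: [0.5711, 0.1853, 0.2099]
contact_force: [0.2, -0.6, 5.7]
grip_force: 3.3
```

Request:
move_tool(segments="0 0 0.0006 0 0 0\n0 0 0 0 0 0", only="force|pos")

```text
tool_pos: [0.5711, 0.1853, 0.2097]
contact_force: [-0.9, -0.3, 10.4]
grip_force: 4.7
```

Left stud is home: force climbed to 10 N at tip 31.8 mm. Next is front-left.

Request:
move_tool(segments="0 0 -0.022 0 0 0\n0 0 -0.022 0 0 0\n-0.0155 -0.035 0 0 0 0\n-0.015 -0.034 0 0 0 0\n0 0 0 0 0 -0.1206\n0 0 0 0 0 -0.1206\n0 0 0 0 0 -0.1206\n0 0 0 0 0 -0.1206", quiet=true)

```text
ok
```

Request:
move_tool(segments="0 0 0 0 0 -0.1206\n0 0 0 0 0 -0.1206\n0 0 0 0 0 -0.1206\n0 0 0 0 0 -0.1206\n0 0 0 0 0 -0.1206\n0 0 0 0 0 -0.1206\n0 0 0 0 0 -0.1206\n0 0 0 0 0 -0.1206", quiet=true)

```text
ok
```

Request:
move_tool(segments="0 0 0 0 0 -0.1206\n0 0 0 0 0 0\n0 0 0 0 0 0\n0 0 0 0 0 0", only="time|force")

```text
time: 9.28
contact_force: [0.9, -0.3, -0.7]
grip_force: 0.0
```

```bash
python3 to.py -74 72 38 0
```

```text
t 9.28 d_tool now mm [ 0.1 -0.  36.4] d_tool after turn [ 0.1 -0.  36.4] rotvec [ 0.0001 -0.0009 -0.0102] F [ 0.95 -0.29 -0.72]
```

Request:
move_tool(segments="0 0 0.015 0 0 -0.01\n0 0 0.013 0 0 0\n0 0 0.008 0 0 0\n0 0 0 0 0 0\n0 0 0 0 0 0", quiet=true)

```text
ok
```

```bash
python3 to.py -74 72 32 0
```

```text
t 9.7 d_tool now mm [ 0.3 -0.   6.4] d_tool after turn [ 0.3 -0.   6.4] rotvec [ 0.0001 -0.001   0.0023] F [-0.11 -0.18  0.2 ]
```

Request:
move_tool(segments="0 0 0.002 0 0 0\n0 0 0.001 0 0 0\n0 0 0.001 0 0 0\n0 0 0.001 0 0 0\n0 0 0.001 0 0 0\n0 0 0 0 0 0", only="force|pos")

```text
tool_pos: [0.5056, 0.1479, 0.2108]
contact_force: [0.6, 0.2, 1.7]
grip_force: 0.8
```

Request:
move_tool(segments="0 0 0.0006 0 0 0\n0 0 0 0 0 0", only="force|pos")

```text
tool_pos: [0.5056, 0.1479, 0.2102]
contact_force: [1.4, 0.4, 2.0]
grip_force: 1.0
```

Request:
move_tool(segments="0 0 0.001 0 0 0\n0 0 0 0 0 0", only="force|pos")

```text
tool_pos: [0.5056, 0.148, 0.2097]
contact_force: [-0.1, -0.5, 8.0]
grip_force: 3.9
```

Request:
move_tool(segments="0 0 0.0006 0 0 0\n0 0 0 0 0 0", only="force|pos")

```text
tool_pos: [0.5057, 0.148, 0.2095]
contact_force: [-1.4, 0.4, 10.8]
grip_force: 5.5
```

Front-left is home. Next is front-mid.

Request:
move_tool(segments="0 0 -0.013 0 0 0\n0 -0.024 0 0 0 0\n0 -0.024 0 0 0 0\n0 -0.024 0 0 0 0\n0 0 0.004 0 0 0\n0 0 0 0 0 0\n0 0 0 0 0 0", quiet=true)

```text
ok
```

```bash
python3 to.py -74 0 32 0
```

```text
t 11.28 d_tool now mm [ 0.3 -0.3  6.9] d_tool after turn [ 0.3 -0.3  6.9] rotvec [ 0.0005 -0.0015  0.0029] F [ 0.17  0.92 -0.68]
```

Request:
move_tool(segments="0 0 0.002 0 0 0\n0 0 0.002 0 0 0\n0 0 0.001 0 0 0\n0 0 0.001 0 0 0\n0 0 0.001 0 0 0\n0 0 0 0 0 0", only="force|pos")

```text
tool_pos: [0.5131, 0.0767, 0.2103]
contact_force: [0.0, 0.7, -0.1]
grip_force: 0.3
```

Request:
move_tool(segments="0 0 0.0008 0 0 0\n0 0 0 0 0 0", only="force|pos")

```text
tool_pos: [0.5132, 0.0765, 0.2099]
contact_force: [-0.5, 1.8, 5.4]
grip_force: 2.6
```

Request:
move_tool(segments="0 0 0.0004 0 0 0\n0 0 0 0 0 0", only="force|pos")

```text
tool_pos: [0.5132, 0.0765, 0.2098]
contact_force: [-2.8, 1.9, 8.1]
grip_force: 3.6
```

Request:
move_tool(segments="0 0 0.0003 0 0 0\n0 0 0 0 0 0", only="force|pos")

```text
tool_pos: [0.5132, 0.0765, 0.2097]
contact_force: [-2.6, 1.7, 9.3]
grip_force: 4.4
```

Request:
move_tool(segments="0 0 -0.013 0 0 0\n0 -0.024 0 0 0 0\n0 -0.024 0 0 0 0\n0 -0.024 0 0 0 0\n0 0 0.004 0 0 0\n0 0 0 0 0 0\n0 0 0 0 0 0", quiet=true)

```text
ok
```

```bash
python3 to.py -74 -72 32 0
```

```text
t 12.87 d_tool now mm [ 0.6 -0.2  7.5] d_tool after turn [ 0.6 -0.2  7.5] rotvec [ 0.0005 -0.0011  0.0027] F [ 0.06  0.46 -0.74]
```

Request:
move_tool(segments="0 0 0.002 0 0 0\n0 0 0.002 0 0 0\n0 0 0.001 0 0 0\n0 0 0.001 0 0 0\n0 0 0.001 0 0 0\n0 0 0 0 0 0", only="force|pos")

```text
tool_pos: [0.521, 0.0051, 0.2108]
contact_force: [0.5, 0.4, 0.7]
grip_force: 0.4
```

Request:
move_tool(segments="0 0 0.0008 0 0 0\n0 0 0 0 0 0", only="force|pos")

```text
tool_pos: [0.521, 0.0049, 0.2101]
contact_force: [0.0, 0.9, 2.3]
grip_force: 1.0
```

Request:
move_tool(segments="0 0 0.0006 0 0 0\n0 0 0 0 0 0", only="force|pos")

```text
tool_pos: [0.5211, 0.0048, 0.2099]
contact_force: [-1.2, 1.9, 5.4]
grip_force: 2.8
```

Request:
move_tool(segments="0 0 0.0005 0 0 0\n0 0 0 0 0 0", only="force|pos")

```text
tool_pos: [0.521, 0.0048, 0.2096]
contact_force: [-2.6, 0.9, 8.2]
grip_force: 4.2
```

Request:
move_tool(segments="0 0 -0.022 0 0 0\n0 0 -0.022 0 0 0\n-0.035 -0.0155 0 0 0 0\n-0.034 -0.015 0 0 0 0\n0 0 0 0 0 0.1206\n0 0 0 0 0 0.1206\n0 0 0 0 0 0.1206\n0 0 0 0 0 0.1206", quiet=true)

```text
ok
```

Request:
move_tool(segments="0 0 0 0 0 0.1206\n0 0 0 0 0 0.1206\n0 0 0 0 0 0.1206\n0 0 0 0 0 0.1206\n0 0 0 0 0 0.1206\n0 0 0 0 0 0.1206\n0 0 0 0 0 0.1206\n0 0 0 0 0 0.1206", quiet=true)

```text
ok
```

Request:
move_tool(segments="0 0 0 0 0 0.1206\n0 0 0 0 0 0\n0 0 0 0 0 0\n0 0 0 0 0 0", only="time|force")

```text
time: 15.53
contact_force: [0.8, 0.5, -0.1]
grip_force: 0.0
```

```bash
python3 to.py -5 -102.5 38 -1.5708
```

```text
t 15.53 d_tool now mm [-0.1 -0.9 36.8] d_tool after turn [-0.1 -0.9 36.8] rotvec [-0.0003  0.      0.0099] F [ 0.81  0.51 -0.07]
```

Request:
move_tool(segments="0 -0.001 0.015 0 0 0.01\n0 0 0.013 0 0 0\n0 0 0.008 0 0 0\n0 0 0 0 0 0\n0 0 0 0 0 0", quiet=true)

```text
ok
```

```bash
python3 to.py -5 -102.5 32 -1.5708
```

```text
t 15.95 d_tool now mm [-0.2  0.1  6.8] d_tool after turn [-0.2  0.   6.8] rotvec [-0.0007 -0.0003 -0.0025] F [ 0.55 -1.22  0.94]
```

Request:
move_tool(segments="0 0 0.002 0 0 0\n0 0 0.001 0 0 0\n0 0 0.001 0 0 0\n0 0 0.001 0 0 0\n0 0 0.001 0 0 0\n0 0 0 0 0 0", only="force|pos")

```text
tool_pos: [0.5921, -0.0182, 0.2112]
contact_force: [0.4, 0.2, 2.9]
grip_force: 0.8
```

Request:
move_tool(segments="0 0 0.001 0 0 0\n0 0 0 0 0 0", only="force|pos")

```text
tool_pos: [0.5921, -0.0182, 0.2102]
contact_force: [1.8, 0.4, 1.1]
grip_force: 1.1
```

Request:
move_tool(segments="0 0 0.0005 0 0 0\n0 0 0 0 0 0", only="force|pos")

```text
tool_pos: [0.5922, -0.0182, 0.21]
contact_force: [0.1, 0.2, 4.4]
grip_force: 2.4
```

Request:
move_tool(segments="0 0 0.0006 0 0 0\n0 0 0 0 0 0", only="force|pos")

```text
tool_pos: [0.5922, -0.0182, 0.2098]
contact_force: [-0.7, 0.0, 7.5]
grip_force: 3.8
```

Request:
move_tool(segments="0 0 -0.022 0 0 0\n0 0 -0.03 0 0 0\n0.02 0.01 -0.02 0 0 0\n0.02 0.01 -0.02 0 0 0\n0.02 0.01 -0.02 0 0 -0.12\n0.02 0.01 -0.02 0 0 -0.12\n0 0 0 0 0 -0.12\n0 0 0 0 0 -0.12", quiet=true)

```text
ok
```

Request:
move_tool(segments="0 0 0 0 0 -0.12\n0 0 0 0 0 -0.12\n0 0 0 0 0 -0.12\n0 0 0 0 0 -0.12\n0 0 0 0 0 -0.12\n0 0 0 0 0 -0.12\n0 0 0 0 0 -0.12\n0 0 0 0 0 -0.12", quiet=true)

```text
ok
```

Request:
move_tool(segments="0 0 0 0 0 -0.12\n0 0 0 0 0 0\n0 0 0 0 0 0", quiet=true)

```text
ok
```

```bash
python3 to.py 47 0 205 0
```

```text
t 18.53 d_tool now mm [-14.   21.6 -42.6] d_tool after turn [-14.4  21.3 -42.6] rotvec [ 0.0002 -0.0013 -0.018 ] F [0.02 0.57 0.51]
```

Request:
move_tool(segments="-0.014 0.0216 0 0 0 -0.018\n0 0 0 0 0 0\n0 0 0 0 0 0\n0 0 0 0 0 0", quiet=true)

```text
ok
```

Run:
```python
from cell import robot, read_camera
import cv2,numpy as np
c=read_camera("wrist"); a=c["image"][:,:,::-1]; cv2.imwrite("pics/wrist3.png",a)
P=c["pose"];x,y,t=np.loadtxt("pose.txt"); k=14;T=[]
for m in [(-69,-72),(-69,0),(-69,72),(-5,-96),(-5,96)]:
    m=np.array(m)/1e3; W=np.array([x+m[0]*np.cos(t)-m[1]*np.sin(t),y+m[0]*np.sin(t)+m[1]*np.cos(t),.0317])
    q=P[:3,:3].T@(W-P[:3,3]); u,v=np.array([c["fx"]*q[0]/q[2]+c["cx"],c["fy"]*q[1]/q[2]+c["cy"]]); print(round(u,1),round(v,1))
    M=np.array([[k,0,126-k*u],[0,k,126-k*v]]); g=cv2.warpAffine(a,M,(252,252),flags=cv2.INTER_CUBIC); cv2.drawMarker(g,(126,126),(0,0,255),0,14); T.append(g)
T.append(cv2.resize(a[:300,150:500],(252,216))); T[-1]=cv2.copyMakeBorder(T[-1],0,36,0,0,0)
cv2.imwrite("pics/studs3.png",np.vstack([np.hstack(T[:3]),np.hstack(T[3:])]))
```

```text
224.4 84.0
321.1 84.1
417.8 84.2
200.4 171.3
441.4 171.6
```

View pics/studs3.png

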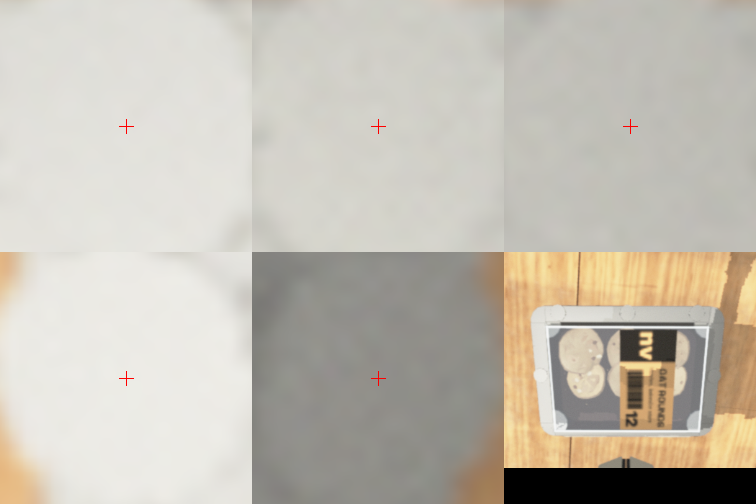

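All five studs now look flat and sit where predicted, so the pack hasn't moved. The robot is clear, so I'm handing in.

```bash
python3 -c "
from cell import robot, read_camera
print(robot.hand_in())"
```

```text
the job is handed in; nothing more can be done
None
```

I closed the lid and pressed all five studs home with about 8–11 N each in roughly 19 s; the last picture shows them flat, with the pack and its neighbours undisturbed, and the job is handed in.

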